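Turn the drain hook over the white dish and hang the orange slide carrier on it

ROBOT

A 6-joint arm with a two-finger parallel gripper is mounted at the origin on the work surface. World frame = base frame: x ahead of the robot, y to its left, z up, the work surface at z = 0. Lengths are in m, angles in degrees, forces in N, time in s.
With the tool pointing down it reaches from about 0.25 to 0.775 m from the base axis. Payload 4 kg.
Tool frame: the origin (TCP) lies midway between the tips of the shut fingers; the grasp point (between the pads) lies 19 mm behind it; z points along the fingers, y is the direction in which the jaws open and shut (so a half turn about z gives the same grasp; the last joint's range is limited). The gripper opens to 85 mm and grips with 20 to 120 N. Pads are 22 mm wide; open, the fingers measure 114 mm over their backs; the gripper's body (76 mm by 85 mm) begins 54 mm behind the grasp point. The pads swing forward as they close: fully open they stand 13 mm farther back than shut.
Start: joints at [69.551, 4.996, 78.535, -0, 96.463, -5.907], TCP at [0.138, 0.532, 0.231] pointing down, gripper open.
Joint ranges: [-177.83, 177.83], [-43.37, 116.18], [15.69, 146.23], [-61.86, 241.86], [9.47, 152.12], [-147.06, 147.06]. Speed limits (degrees/s): [159.86, 159.86, 180, 180, 180, 180].

INTERFACE

Orientations are given as a 3x3 rotation matrix whose columns are the frame's x, y, z axes.
In Python, from workcell import ctrl gives the robot as it stands. Calls block until the motion is done:
- ctrl.move_ptp(position, orientation): joint-space move of the TCP to a pose.
- ctrl.move_straight(position, ori=None, max_speed=0.15, guard=None): straight line of the TCP; ori=None keeps the orientation; max_speed is the mean speed in m/s. With guard (N) it stops when the force on the tool has changed by that much, and returns True; else False.
- ctrl.move_j(angles): joint-space move.
- ctrl.open_gripper() and ctrl.close_gripper(grasp_force=None): open the fingers fully, or close them until they stop; grasp_force is the grip in N (None keeps the last).
- ctrl.dwell(seconds).
- ctrl.solve_ik(position, orientation): joint angles nearest the present ones, or None.
- ctrl.get_obs(): the state.
- ctrl.camera(name): name is "scene" or "top" or "wrist"; returns (picture, depth): 420x560x3 uint8, blue, green, red; 420x560 float32, m along the optical axis (not along the pixel's ray), 0 where there is no reading.
- ctrl.get_calibration(name): a dict with "intrinsics" (3x3 intrinsics, pixels), "k1" (the pictures are not rectified: a ray, as slopes to the right and down, at radius r is drawn at 1 + k1 r^2 times it, then the intrinsics apply), "world_to_cam" (4x4, takes a point from world to camera coordinates). Camera axes: x right, y down, z forward; pixel columns grow to the right and rows downward; lengths in m; the calibration is good to about 2 mm. A picture is of the moment at which its call begins: read the wrist's pose just before it. get_calibration takes no time and is no camera call; for the wrist camera it gives the pose at the moment of the call.
A pose or a line that the arm cannot do raises ctrl.PlanningError and nothing moves.
- ctrl.hand_in(): hands the job in, once; it reports no verdict.
The state is a dict: "clock": time; "joint_positions": joint angles; "dq": joint speeds; "joint_torque": joint torques, N m; "eef_pos": TCP position; "tcp_rot": TCP orientation; "ft_force": force on the tool from outside, world axes, zero at the start; "ft_torque": the same for the moment, N m; "width": finger opening in m.
Only numpy, scipy, OpenCV 4.12 (cv2) and the standard library are available. Lean on these libraries where they do the work, as an engineer would, in place of code of your own. Each camera call takes 0.05 s, during which the arm holds its last target. There are 200 camera calls.

TASK

The stained slides must drain over the white dish: first turn the swivel hook until its seat is over the middle of the round white dish, while the carrier still stands on the table. Then take the slide carrier with the orange grip by that grip, keep it upright, and hang it by its top bar in the hook so that it hangs free and still, centred above the white dish. Do not disturb the carrier with the blue grip.

Things in the scene. Friction and masses are not known exactly. Their poses are not given: they have to be found in the camera images.
- carrier_orange: Slide carrier with ORANGE grip, 100-210 g. Origin: centre of underside; z up, y along its top bar. Basket 44 (x) x 84 (y) x 40 mm high. Uprights at y=+-40 carry a round bar (8 mm dia.) along y, centred at z=115: open window below it, 76 mm wide, z=40 to 111. On the bar's middle the grip, a block 26 (x) x 12 (y), z=119 to 156: pinch it across the 12 mm. Same when turned half round.
- carrier_blue: A bystander: the same carrier with a BLUE grip, same size and axes. Leave it where it stands.
- stand: Fixed stand of the swivel hook: round dark foot of 76 mm diameter and 12 mm high, upright post of 16 mm diameter. Origin: on the post's axis at table height, z up. The hook turns about this vertical axis; its black head (28 mm diameter) reaches up to z = 182 mm.
- hook (a joint): Angle of the hook about the post, rad: 0 when it points along the stand's own -x, growing anticlockwise seen from above, free from -2.6 to 2.6. It stays where it is left; friction 0.12 N m (some 2 N at 60 mm radius). Its arm, a level yellow 8 mm rod with its centre line 162 mm above the table out to 70 mm from the axis, can be pushed sideways or pinched from above.
- hook_seat (a point): Low point of the hook's arm (on top of the 8 mm rod), 95 mm from the post's axis, 156 mm above the table: the carrier's bar rests here, across the arm. Beyond it the arm rises to a red ball (14 mm dia., top 181 mm above the table) 122 mm from the axis. The carrier goes on from beyond: window over the ball, in towards the post, then down. Hung, its underside is 45 mm above the table.
- dish_white: Round WHITE drip dish, fixed, 100 mm in diameter and 14 mm high, origin at the centre of its underside. It lies beside the stand with its centre about 95 mm from the post's axis, on one side of it; a blue dish of the same size lies on the other side.

How it is judged (in metres and radians):
On the way:
1. the hook's seat is over the white dish (within 22 mm of its centre, seen from above) while the orange-grip carrier still stands where it was (within 30 mm) (horizontal distance between hook_seat and dish_white below 0.022 m and distance of carrier_orange from where it was at the start of the episode below 0.03 m), for 0.2 s.
At the end, for the whole second after the job is handed in: The orange-grip carrier hangs by its bar in the hook (its underside 90 to 125 mm below the seat, its weight on the stand), upright within 14 degrees, at rest (under 50 mm/s), within 35 mm of the white dish's centre seen from above, and the hook's seat is within 25 mm of that centre (horizontal distance between hook_seat and dish_white below 0.025 m and horizontal distance between carrier_orange and dish_white below 0.035 m and z of carrier_orange in the frame of hook_seat between -0.125 and -0.09 m and contact force between carrier_orange and stand above 0.3 N and angle between carrier_orange's own z axis and vertical below 0.25 rad and linear speed of carrier_orange below 0.05 m/s); the robot touches nothing.
It fails at once if the blue-grip carrier was pushed more than 30 mm (distance of carrier_blue from where it was at the start of the episode above 0.03 m).
It fails at once if the orange-grip carrier was tipped more than 40 degrees (angle between carrier_orange's own z axis and vertical above 0.7 rad).
It also fails if it takes over 59 s, if anything falls off the work surface, if the arm or the gripper's body presses on something with over 40 N, if the wrist force passes 120 N, or if a joint passes its speed limit or range.

## Working session

There is one attempt and no reset: what is moved stays moved. The work goes in short steps, each a Python script; the robot and the scene stay as the last script left them, time stands still between calls to the robot, and variables do not carry over. Pictures are saved under pics/ and viewed, about 8 in all and at most 12, crops included, and the job is handed in when it is done.

```bash
mkdir -p pics; cat > h.py <<'E'
import numpy as np, cv2
from workcell import ctrl
def snap(n,f):
    c=ctrl.get_calibration(n); p,d=ctrl.camera(n); cv2.imwrite(f'pics/{f}.png',p); np.savez(f'pics/{f}.npz',p=p,d=d,K=c['intrinsics'],k1=c['k1'],T=c['world_to_cam']); return p,d
def world(f,u,v,z=None,dep=None):
    q=np.load(f'pics/{f}.npz'); K,k1,T=q['K'],float(q['k1']),q['T']
    xy=cv2.undistortPoints(np.array([[[u,v]]],float),K,np.array([k1,0,0,0,0.]))[0,0]
    r=np.array([xy[0],xy[1],1]); R,t=T[:3,:3],T[:3,3]; o=-R.T@t; w=R.T@r
    if z is not None: return o+w*(z-o[2])/w[2]
    return o+w*(dep or q['d'][int(round(v)),int(round(u))])
def down(yaw): # jaws (tool y) along direction yaw (deg)
    a=np.radians(yaw); y=np.array([np.cos(a),np.sin(a),0]); z=np.array([0,0,-1.]); return np.column_stack([np.cross(y,z),y,z])
E
python3 - <<'E'
from h import *
for n in('top','scene'):
    p,d=snap(n,n+'0'); c=ctrl.get_calibration(n); print(n,np.linalg.inv(c['world_to_cam'])[:3,3],c['intrinsics'][0,0])
E
```

```text
top [0.36745011 0.01751533 1.15667857] 469.22422262486856
scene [ 1.00240504 -0.30285771  0.87670011] 440.7220158131487
```

View pics/top0.png

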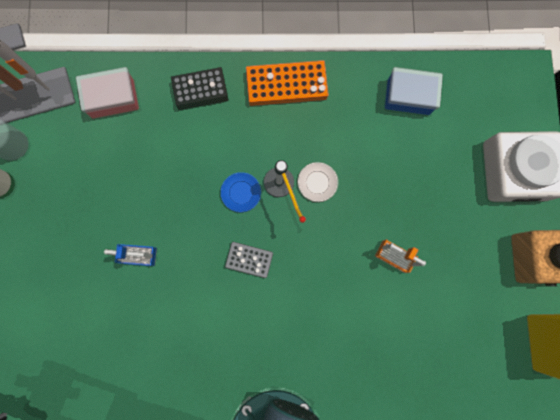

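View pics/scene0.png

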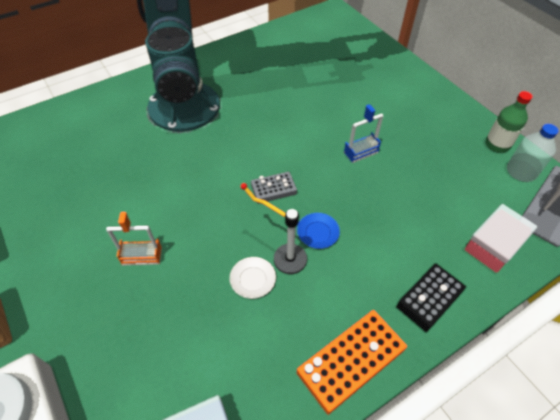

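Top view: robot base at the bottom, white dish at about (318,182), stand head at (281,167), hook ball at (302,219), orange carrier near (398,257), blue carrier near (135,255). I'll enlarge the regions that matter.

```bash
python3 - <<'E'
from h import *
p=cv2.imread('pics/top0.png')
a=cv2.resize(p[140:240,210:350],None,fx=5,fy=5,interpolation=cv2.INTER_CUBIC)[:, :]
b=cv2.resize(p[230:285,365:435],None,fx=5,fy=5,interpolation=cv2.INTER_CUBIC)
im=np.zeros((600,800,3),np.uint8); a=cv2.resize(p[150:230,225:345],None,fx=5,fy=5,interpolation=cv2.INTER_CUBIC)
im=np.zeros((400,800,3),np.uint8); im[:,:600]=a; 
im2=cv2.resize(p[230:280,365:435],None,fx=5,fy=5,interpolation=cv2.INTER_CUBIC)
out=np.zeros((600,800,3),np.uint8); out[:400,:600]=a
out[400:600,:]=0
cv2.imwrite('pics/c1.png',out[:400,:600]); cv2.imwrite('pics/c2.png',cv2.resize(p[230:285,365:435],None,fx=10,fy=10,interpolation=cv2.INTER_CUBIC))
E
```

```text
(no output)
```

View pics/c1.png

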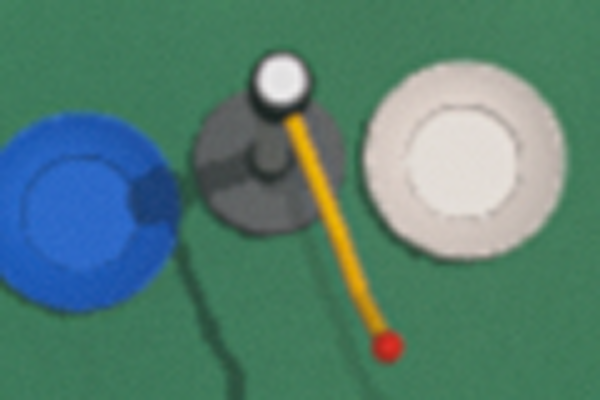

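View pics/c2.png

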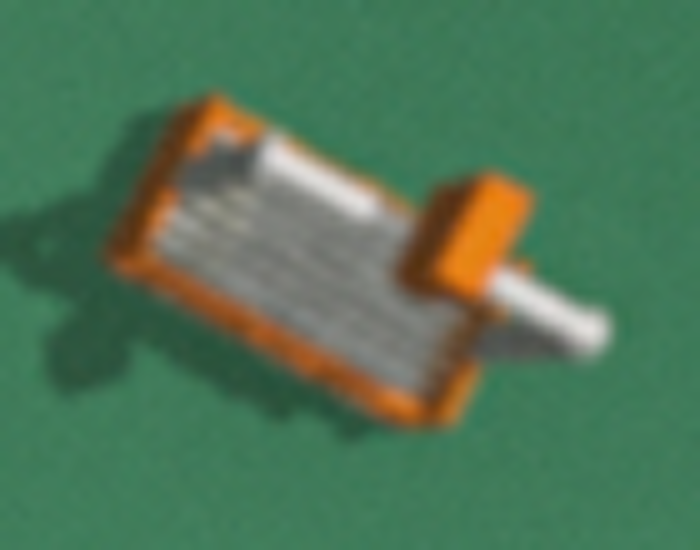

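```bash
python3 - <<'E'
from h import *
f='top0'
A=lambda x,y,z:world(f,225+(x+.5)/5-.5,150+(y+.5)/5-.5,z)
B=lambda x,y,z:world(f,365+(x+.5)/10-.5,230+(y+.5)/10-.5,z)
foot=A(269.5,160.5,.011);head=A(281,79,.182);ball=A(388,347,.174);dish=A(465,160,.013);bd=A(80,212,.013)
print('foot',foot,'head',head,'ball',ball,np.linalg.norm(ball-head),'dish',dish,np.linalg.norm((dish-foot)[:2]),'bd',bd)
an=lambda v:np.degrees(np.arctan2(v[1],v[0]))
print('hook dir',an(ball-foot),an(ball-head),'dish dir',an(dish-foot),an(dish-head))
g=B(483,236,.156);e1=B(262,148,.116);e2=B(598,335,.116)
print('grip',g,'bar',e1,e2,(e1+e2)/2,np.linalg.norm(e1-e2),an(e2-e1))
c1,c2,c3=B(213,95,.04),B(110,260,.04),B(435,425,.04)
print('basket',(c1+c3)/2,an(c3-c2),np.linalg.norm(c3-c2),np.linalg.norm(c1-c2))
print('grip long',an(B(478,300,.156)-B(535,190,.156)))
print(ctrl.get_obs()['clock'])
E
```

```text
foot [ 0.59674418 -0.01808281  0.011     ] head [ 0.59782147 -0.01831669  0.182     ] ball [ 0.48324413 -0.06160077  0.174     ] 0.12274151521134534 dish [ 0.59535172 -0.1154434   0.013     ] 0.0973705389714888 bd [0.57160835 0.07607979 0.013     ]
hook dir -159.02228300749704 -159.30485671975822 dish dir -90.8193946586922 -91.45661150918677
grip [ 0.40850232 -0.29774325  0.156     ] bar [ 0.43038469 -0.26216849  0.116     ] [ 0.38797192 -0.33449936  0.116     ] [ 0.40917831 -0.29833392  0.116     ] 0.08384865760238398 -120.38614370734835
basket [ 0.40840461 -0.29574839  0.04      ] -118.01111280513878 0.08518316113001573 0.04713865451981412
grip long 149.23208080191037
0.1
```

Measurements agree with each other (ball radius 0.1227 against 0.122, dish distance 0.097, bar span 84 mm). Next I pinch the hook arm from above and swing it over the dish.

```bash
cat >> h.py <<'E'
S=np.array([.597,-.018]); A0=-159.2; A1=-91.1; C=np.array([.4085,-.2975])
def pol(a,r,z): a=np.radians(a); return np.array([*(S+r*np.array([np.cos(a),np.sin(a)])),z])
E
python3 - <<'E'
from h import *
for o in(0,180):
    for n,p,y in [('h0',pol(A0,.056,.144),A0+90),('h1',pol(A1,.056,.144),A1+90),('pick',[*C,.124],60),('pre',pol(A1,.2,.21),A1+90),('hung',pol(A1,.095,.17),A1+90)]:
        q=ctrl.solve_ik(p,down(y+o)); print(o,n,None if q is None else np.round(q,0))
E
```

```text
0 h0 [-10.   6.  87.  -0.  87.  59.]
0 h1 [-12.  13.  79.  -0.  88. -11.]
0 pick [ -42.    2.   94.   -0.   84. -102.]
0 pre [-25.  16.  68.  -0.  96. -24.]
0 hung [-16.  13.  76.  -0.  91. -15.]
180 h0 [ -10.    6.   87.   -0.   87. -121.]
180 h1 None
180 pick [-42.   2.  94.  -0.  84.  78.]
180 pre None
180 hung None
```

```bash
python3 - <<'E'
from h import *
ctrl.move_straight([.138,.532,.33],max_speed=.3)
ctrl.move_ptp(pol(A0,.056,.25),down(A0+90))
print('guard',ctrl.move_straight(pol(A0,.056,.146),max_speed=.1,guard=8))
ctrl.close_gripper(20); o=ctrl.get_obs(); print(o['width'],o['eef_pos'],o['ft_force'],o['clock'])
for a in np.linspace(A0,A1,7)[1:]:
    ctrl.move_straight(pol(a,.056,.146),down(a+90),max_speed=.06)
o=ctrl.get_obs(); print(o['width'],o['eef_pos'],o['ft_force'],o['clock'])
ctrl.open_gripper(); ctrl.move_straight(pol(A1,.056,.26)); 
ctrl.move_ptp([*C,.24],down(60)); print(ctrl.get_obs()['clock'])
snap('top','top1'); p,_=snap('scene','scene1')
t=cv2.imread('pics/top1.png')
cv2.imwrite('pics/c3.png',cv2.resize(t[150:280,225:385],None,fx=5,fy=5,interpolation=cv2.INTER_CUBIC)[:600])
E
```

```text
guard False
0.007045458950320146 [ 0.54469871 -0.03799453  0.1460791 ] [ 1.01870393 -0.45891807  0.74001718] 4.9583
0.007064714636433745 [ 0.59633746 -0.07490518  0.14610071] [ 2.27898128 -6.2914889  -0.36507283] 7.0583
10.1167
```

View pics/c3.png

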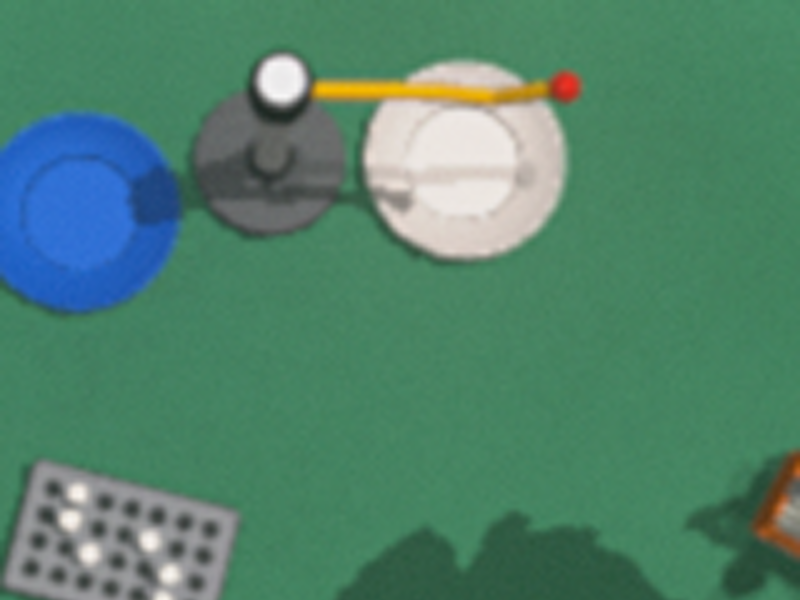

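The hook now points right, with its ball at crop (566,86) and its low point near (490,96), above the dish centred at (465,160). I check the seat position numerically, then grasp and lift the carrier.

```bash
python3 - <<'E'
from h import *
A=lambda x,y,z:world('top1',225+(x+.5)/5-.5,150+(y+.5)/5-.5,z)
b=A(566,86,.174);an=np.degrees(np.arctan2(*(b[:2]-S)[::-1])); seat=pol(an,.095,.156)
print('ball',b,'angle',an,'seat',seat,'vs dish',seat[:2]-[.5954,-.1154])
ctrl.dwell(.3)
print('guard',ctrl.move_straight([*C,.125],max_speed=.1,guard=8)); ctrl.close_gripper(50)
o=ctrl.get_obs(); print(o['width'],o['ft_force'],o['clock'])
ctrl.move_straight([*C,.21],max_speed=.1)
o=ctrl.get_obs(); print(o['width'],o['eef_pos'],o['ft_force'],o['clock'])
ctrl.move_straight(pol(an,.22,.21),down(an+90),max_speed=.12)
o=ctrl.get_obs(); print(o['width'],o['eef_pos'],o['ft_force'],o['ft_torque'],o['clock'])
p,_=snap('scene','scene2')
cv2.imwrite('pics/c4.png',cv2.resize(p[120:320,100:340],None,fx=3,fy=3,interpolation=cv2.INTER_CUBIC))
E
```

```text
ball [ 0.59516707 -0.14133777  0.174     ] angle -90.851411793946 seat [ 0.59558836 -0.11298951  0.156     ] vs dish [0.00018836 0.00241049]
guard False
0.011453565733878047 [-0.46544011 -0.57169028  0.26371896] 12.475
0.011336027638691263 [ 0.40811681 -0.2971563   0.20899722] [-0.2414169   0.63103666 -2.18586015] 13.475
0.011066546383749636 [ 0.5934639  -0.23810357  0.20992357] [ 0.83881531  0.44033716 -1.03179679] [ 0.01134292 -0.04144416  0.04913655] 15.25
```

View pics/c4.png

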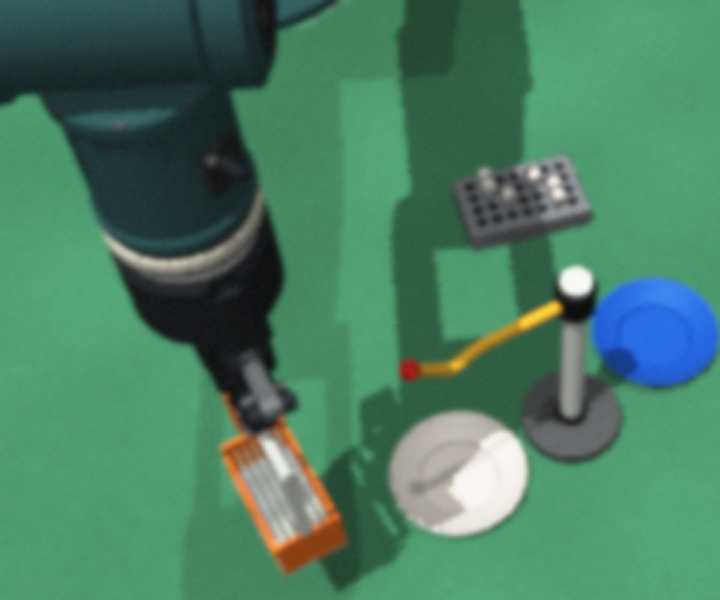

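The carrier is held, grip at about (262,395) and basket at (230–340, 440–560) in the crop. Before inserting I check its tilt and offset from the depth data.

```bash
cat >> h.py <<'E'
def orange(f,lo,hi):
    q=np.load(f'pics/{f}.npz'); hsv=cv2.cvtColor(q['p'],cv2.COLOR_BGR2HSV)
    m=(hsv[...,0]<14)&(hsv[...,1]>150)&(hsv[...,2]>80); P=[]
    for v,u in zip(*np.nonzero(m)):
        if q['d'][v,u]>0:
            w=world(f,u,v)
            if np.all(w>lo)and np.all(w<hi): P.append(w)
    return np.array(P)
E
python3 - <<'E'
from h import *
o=ctrl.get_obs(); t=o['eef_pos']
P=orange('scene2',[.5,-.33,.03],[.7,-.16,.3])
print(len(P),t)
for a in np.arange(.06,.25,.01):
    s=P[(P[:,2]>=a)&(P[:,2]<a+.01)]
    if len(s)>3: print('z%.2f'%a,len(s),'x',np.round(np.percentile(s[:,0]-t[0],[2,50,98]),3),'y',np.round(np.percentile(s[:,1]-t[1],[2,50,98]),3))
E
```

```text
369 [ 0.59342528 -0.23817254  0.21004452]
z0.08 8 x [0.025 0.041 0.042] y [-0.011  0.006  0.018]
z0.09 72 x [-0.038  0.042  0.043] y [-0.022  0.003  0.021]
z0.10 63 x [-0.039  0.042  0.043] y [-0.021 -0.     0.019]
z0.11 160 x [-0.04   0.016  0.043] y [-0.022 -0.006  0.021]
z0.12 55 x [-0.04   0.041  0.043] y [-0.02  -0.005  0.02 ]
```

The carrier is upright and centred under the tool, with its underside at about 0.085. I insert it, lower it and look before releasing.

```bash
python3 - <<'E'
from h import *
an=-90.85
print('in',ctrl.move_straight(pol(an,.096,.21),max_speed=.08,guard=5))
o=ctrl.get_obs(); print(o['eef_pos'],o['ft_force'])
print('dn',ctrl.move_straight(pol(an,.096,.1695),max_speed=.04,guard=4))
ctrl.dwell(.3); o=ctrl.get_obs(); print(o['width'],o['eef_pos'],o['ft_force'],o['clock'])
p,_=snap('scene','scene3')
P=orange('scene3',[.5,-.2,.03],[.7,-.06,.15]); print(P.min(0),P.max(0),np.median(P,0))
cv2.imwrite('pics/c5.png',cv2.resize(p[140:320,180:360],None,fx=3,fy=3,interpolation=cv2.INTER_CUBIC))
E
```

```text
in False
[ 0.59556092 -0.11450225  0.20992336] [ 0.66654732 -0.44818334 -2.17899767]
dn True
0.011320379246214467 [ 0.59522662 -0.11358141  0.17224308] [0.58887904 0.78705774 4.90830259] 18.1583
[ 0.55458208 -0.1360281   0.04963576] [ 0.63888027 -0.09254975  0.08897897] [ 0.63583657 -0.12587276  0.0738254 ]
```

View pics/c5.png

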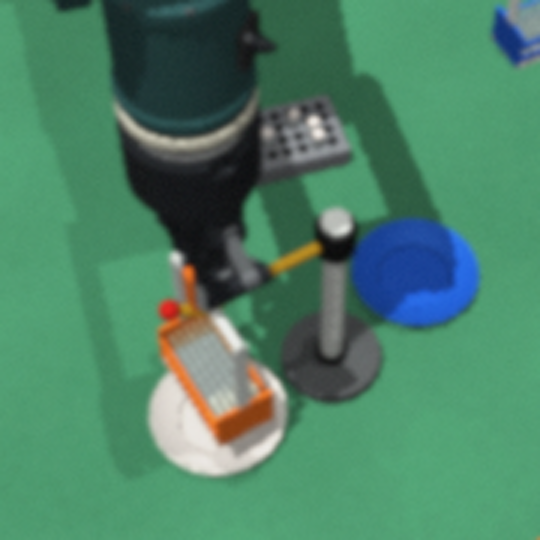

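The bar is on the seat: the red ball (170,310) shows beyond the bar, the basket is over the dish, and the hook pushes up with about 7 N. I release and retreat.

```bash
python3 - <<'E'
from h import *
ctrl.open_gripper(); o=ctrl.get_obs(); e=o['eef_pos']; print(o['width'],e,o['ft_force'])
ctrl.move_straight([e[0],e[1],.28],max_speed=.08); ctrl.move_ptp([.35,.1,.35],down(0))
p1,_=snap('scene','s4'); t,_=snap('top','t4'); ctrl.dwell(1); p,_=snap('scene','s5'); print(ctrl.get_obs()['clock'])
for f in('s4','s5'):
    P=orange(f,[.5,-.2,.03],[.7,-.06,.15]); print(P.min(0),P.max(0),np.median(P,0))
c=lambda a:cv2.resize(a,(400,400),interpolation=cv2.INTER_CUBIC)
cv2.imwrite('pics/c6.png',np.hstack([c(p[150:310,190:350]),c(t[130:230,245:345])]))
E
```

```text
0.08568821902082141 [ 0.59430028 -0.11356834  0.17055895] [-0.26237074  0.4211155   0.22987088]
22.8417
[ 0.55439414 -0.13802736  0.04961187] [ 0.63925846 -0.09273237  0.0882126 ] [ 0.63089688 -0.12838969  0.0720221 ]
[ 0.55460989 -0.1381686   0.05049321] [ 0.63886287 -0.0931042   0.0881772 ] [ 0.63002172 -0.12853119  0.07174586]
```

View pics/c6.png

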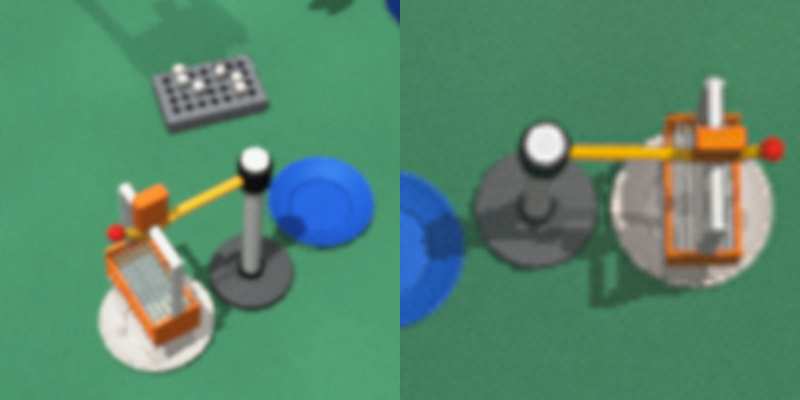

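```bash
python3 -c "
from workcell import ctrl
ctrl.hand_in()"
```

```text
the job is handed in; nothing more can be done
```

The orange-grip carrier is hanging by its bar in the hook, over the white dish, and the job is handed in. It took about 23 s; the hand-in reports no verdict.

- **Hook:** I pinched the arm and turned it to about -91° in the world frame. Its seat then measured about 2.5 mm from the dish's centre, while the carrier still stood on the table.
- **Carrier:** I took it by the orange grip, kept it upright, passed its window over the ball and lowered it. The lowering stopped on contact at a TCP height of 0.172 m, about 2.5 mm above the planned 0.1695 m. I then released it and moved the arm well clear.
- **Last checks:** Two depth pictures over 1 s apart agreed to within 1 mm on the carrier's outline, so it hangs still. Its centre is about 2 mm from the dish's centre and its underside is about 48 mm above the table, against the nominal 45 mm. The pictures show it upright.
- **Blue carrier:** I did not measure it again at the end, but the arm never worked near it. No check failed or disagreed.

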